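Find the filled light-proof tube by its weight and show it to the bar-code reader

ROBOT

A 6-joint arm with a two-finger parallel gripper is mounted at the origin on a cart in front of the work surface, level with it; the furniture and walls round the work are solid. World frame = base frame: x ahead of the robot, y to its left, z up, the work surface at z = 0. Lengths are in m, angles in degrees, forces in N, time in s.
With the tool pointing down it reaches from about 0.3 to 0.75 m from the base axis. Payload 8.5 kg.
Tool frame: the origin (TCP) lies at the very end of the fingers, on their centre line; the grasp point (between the pads) lies 19 mm behind it (env.hold_point_z is the distance from the TCP to the grasp point, in m); z points along the fingers, y is the line along which they close (so a half turn about z gives the same grasp; the last joint's range is limited). The gripper opens to 85 mm and grips with 20 to 120 N. Pads are 22 mm wide; open, the fingers measure 114 mm over their backs; the gripper's body (76 mm by 85 mm) begins 54 mm behind the grasp point. The pads swing forward as they close: fully open they stand 13 mm farther back than shut.
Start: joints at [-80.747, 21.807, 74.336, -0, 83.858, -12.336], TCP at [0.202, -0.511, 0.231] pointing down, gripper open.
Joint ranges: [-178.18, 178.18], [-50.72, 133.34], [12.68, 142.11], [-81.47, 261.47], [9.98, 163.14], [-165.26, 165.26]. Speed limits (degrees/s): [136.94, 136.94, 180, 180, 180, 180].

INTERFACE

Orientations are given as a 3x3 rotation matrix whose columns are the frame's x, y, z axes.
In Python, from rig import env, optics gives the robot as it stands.
- The arm moves only by the shell command python3 -m jog 'ROWS' [OPENING] [FORCE]. ROWS is JSON, a list of rows, each an object with "linear": the shift along the tool's x, y, z in units of 40 mm (1.0 is 40 mm), a list of three; "roll": the turn about the tool's z in units of 5 degrees (1.0 is 5 degrees). A call has 1 to 12 rows; each row shifts and turns the commanded pose from where the row before left it, along the tool's axes as they then stand; what a row does not reach is not made up. A row lasts 1/12 s, in which the tool goes at most 41.7 mm and 7.16 degrees, less where a joint would pass 70% of its speed; a pose out of reach is approached as far as the arm can. A call is refused whole if a number of a shift passes 1 or a number of a turn 1, either way. A call with a gripper value outside its range is refused whole. OPENING is the opening, from -1 (shut) to 1 (fully open), set as the call begins (- or left out, the last holds). The fingers move at their own pace and stop on an object; FORCE is the grip in N (left out, the last holds). Time passes only in rows, so rows that do not move let the fingers close. It gives the time, the measured TCP pose, the force, the opening and the grip force at its end, in the units of the state.
- env.observe(): the state, without advancing time (a new reading comes with each control period).
- optics.get_image(name): name is "side" or "top"; returns the picture (480x640x3 uint8, red, green, blue); there is no depth.
- optics.calibration(name): a dict with "fov_y" (degrees; the focal length in pixels is half the picture's height over the tangent of half this angle, whatever the lens; pixels are square), "cx", "cy" (the principal point, pixels), "T" (4x4, takes a point from camera to world coordinates). Camera axes: x right, y down, z forward; pixel columns grow to the right and rows downward; lengths in m; the calibration is good to about 2 mm. A picture is of the moment at which its call begins. calibration takes no time and is no camera call.
- env.close_job(): hands the job in; it is judged then, once.
The state is a dict: "time_s": time; "q": joint angles; "qvel": joint speeds; "joint_efforts": joint torques, N m; "position": TCP position; "tool_rot": TCP orientation; "ft_force": force on the tool from outside, world axes, zero at the start; "wrist_torque": the same for the moment, N m; "grip_width": finger opening in m; "gripper_force": force on a finger pad.
Only numpy, scipy, OpenCV 4.12 (cv2) and the standard library are available. Lean on these libraries where they do the work, as an engineer would, in place of code of your own. Each camera call takes 0.05 s, during which the arm holds its last target. There are 200 camera calls.

TASK

Two identical light-proof brown tubes stand in the white carrier; one is filled, the other is empty, and only their weight tells which. Lift one after the other to feel which is heavier, stand the empty (lighter) one upright and fully down in either hole of the blue block and let it go, and finish while still holding the filled (heavier) one still and upright in the air in front of the bar-code reader, its label level with the window, squarely facing it and about 8 cm away. Do not tip a tube over, and do not knock the flasks, the beaker, the dropper bottle or the cooler box.

Things in the scene. Friction and masses are not known exactly. Their poses are not given: they have to be found in the camera images.
- tube_a: one of two identical tubes: opaque brown, 117 mm tall, 29 mm across, lowest 15 mm tapering to 11 mm; blue ribbed cap 34 mm across, 95 to 117 mm up; white bar-code label on the +x side, 54 to 90 mm up (clear of the hole), a yellow seal strip runs from it over the cap to its middle. Origin: middle of the tip's underside, z up. Filled 0.24 to 0.34 kg, empty under 0.08 kg; which is which is not told
- tube_b: the other tube, of the same shape, look and axes as tube_a
- carrier_hole0 (a point): middle of the floor of one hole of the white carrier, where a tip rests, 6 mm above the worktop. The carrier is a fixed block 64 x 140 x 56 mm with two upright blind holes 32 mm across, 50 mm deep, 70 mm apart along its y; each holds a tube at the start, standing out 67 mm
- carrier_hole1 (a point): the same for the other hole of the white carrier
- blue_block_hole0 (a point): middle of the floor of one hole of the blue block, 6 mm above the worktop; fixed, same sizes as the carrier: 56 mm high, holes 32 mm across, 50 mm deep, 70 mm apart, mouths chamfered; both empty at the start. A tube fully down has its origin here
- blue_block_hole1 (a point): the same for the other hole of the blue block
- reader_window (a point): centre of the dark red window (48 x 26 mm) of the bar-code reader, 160 mm above the worktop; its -x axis points straight out of the window to the person presenting, z up. The light-grey head is 74 mm wide and reaches 190 mm above the worktop; the foot, 14 mm high, reaches 11 mm farther forward than the window
- flask_g: conical glass flask with a white cover, 92 mm across, 179 mm tall, loose, stands at the back beyond the blue block; origin under its middle. Leave it alone
- flask_5: the same kind of flask, loose, stands on the right beyond the carrier. Leave it alone
- beaker: plastic beaker, 96 mm across, 100 mm tall, loose, stands at the back beyond the gap between carrier and blue block. Leave it alone
- dropper: white dropper bottle, 38 mm across, 90 mm tall, loose, stands at the back beyond the carrier. Leave it alone
- cool_box: small blue cooler box with a clear lid, 74 x 107 x 38 mm, loose, lies at the front left. Leave it alone
- reader: the fixed bar-code reader itself: light-grey head on a pillar and a dark foot 105 x 85 mm; origin under it at the worktop, window on its -x side
- blue_block: the fixed blue two-hole block; origin under its middle, holes along its y
There are look-alikes about, which are no part of the job. Leave any green or turquoise look-alike of the tube_b alone.

How it is judged:
By the outcome, as a careful person would: the job done as asked, in the order asked, and still so for the second after the job is handed in, while the arm keeps its last pose, push and grip.
It also fails if it takes over 72 s, if anything falls off the work surface, if the arm or the gripper's body presses on something with over 40 N, if the wrist force passes 120 N, or if a joint passes its speed limit or range.

## Working session

There is one attempt and no reset: what is moved stays moved. The work goes in short steps, Python scripts to look and compute and a shell command to move; the robot and the scene stay as the last step left them, time stands still between calls to the robot, and variables do not carry over. Pictures are saved under pics/ and viewed, at most 10 in all, crops included, and the job is handed in when it is done.

```bash
ls; mkdir -p pics
python3 - <<'E'
from rig import env,optics
import cv2,json
for n in("top","side"):
    cv2.imwrite(f"pics/{n}0.png",optics.get_image(n)[:,:,::-1])
    print(n,{k:(v.tolist() if hasattr(v,'tolist') else v) for k,v in optics.calibration(n).items()})
print(env.observe(),env.hold_point_z)
E
```

```text
pics
top {'fov_y': 43.05770670866926, 'cx': 321.31797435247506, 'cy': 236.80448410889207, 'T': [[0.020530627683622384, -0.9969256744642546, 0.07561542779689572, 0.4099018517418823], [-0.9996601580966901, -0.019253961109489223, 0.017574222477686845, -0.04866157414425411], [-0.016064297090674005, -0.07595054032451214, -0.9969821732525599, 1.4779552695306415], [0.0, 0.0, 0.0, 1.0]]}
side {'fov_y': 52.11027465274621, 'cx': 318.80995402709897, 'cy': 235.33136357029002, 'T': [[-0.9991892738999344, 0.03217566105285246, -0.02419755688357365, 0.5508804383942202], [0.03930357498422242, 0.6494409826384644, -0.7593955748245084, 0.7165823407690387], [-0.008719169500671227, -0.7597309635031323, -0.6501790823902448, 0.7841808600415069], [0.0, 0.0, 0.0, 1.0]]}
{'time_s': 0.1, 'q': array([-8.07465584e+01,  2.18361859e+01,  7.43785952e+01,  1.33801502e-04,
        8.38576705e+01, -1.23366037e+01]), 'qvel': array([ 0.06144439, -0.11973965, -0.17608317, -0.00562711, -0.00953359,
        0.13566739]), 'joint_efforts': array([ 4.31218708e-03, -4.49220014e+01, -2.31657940e+01, -1.80696793e-04,
        3.64002437e-03,  1.76446002e-05]), 'position': array([ 0.20232839, -0.51115603,  0.23079305]), 'tool_rot': array([[ 9.29840551e-01,  3.67962648e-01, -2.01045151e-04],
       [ 3.67962602e-01, -9.29839752e-01,  1.24843563e-03],
       [ 2.72437908e-04, -1.23482317e-03, -9.99999200e-01]]), 'ft_force': array([ 0.62070216, -0.29740859, -0.34599008]), 'wrist_torque': array([ 0.00661766, -0.03895968,  0.03016837]), 'gripper_force': 0.0, 'grip_width': 0.08510926599830482} 0.0187
```

View pics/top0.png

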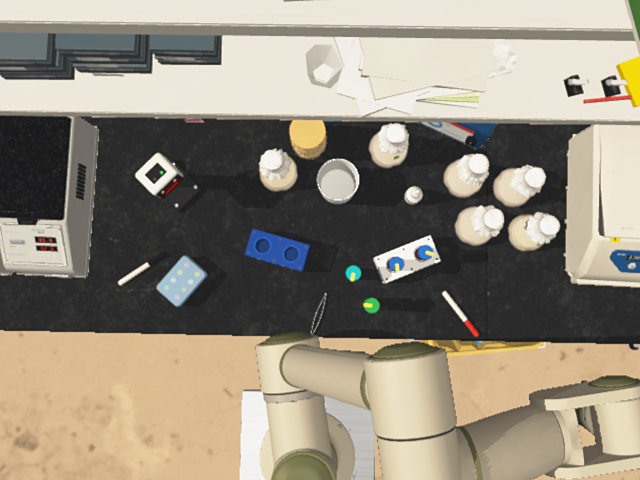

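View pics/side0.png

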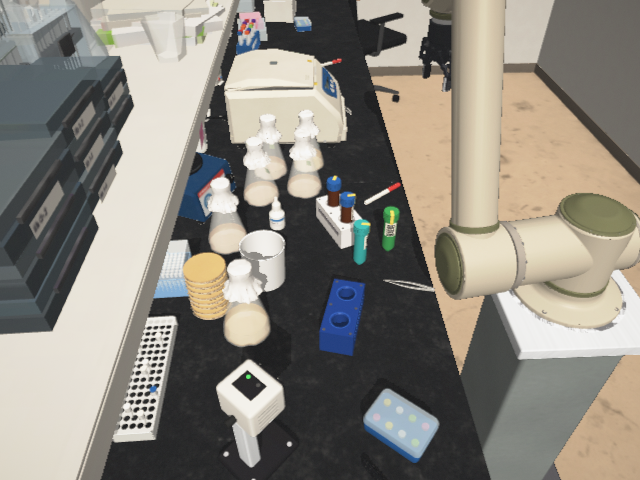

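The top view shows the white carrier at about (407,259), with its blue caps at (397,264) and (425,253). The blue block is at (277,250) and the reader at (160,175). The turquoise tube (353,272) and green tube (371,305) are look-alikes standing outside the carrier. The two brown, blue-capped tubes in the carrier are the ones meant. Next I'll look at enlarged crops.

Run:
```python
import cv2,numpy as np
t=cv2.imread('pics/top0.png');s=cv2.imread('pics/side0.png')
def c(im,x,y,w,h,W,H):return cv2.resize(im[y:y+h,x:x+w],(W,H),interpolation=cv2.INTER_CUBIC)
a=np.hstack([c(t,365,225,80,60,400,300),c(t,237,220,80,60,400,300)])
b=np.hstack([c(t,125,140,80,60,400,300),c(s,310,165,80,60,400,300)])
cv2.imwrite('pics/c1.png',np.vstack([a,b]))
a=np.hstack([c(s,200,350,100,125,400,500),c(s,300,270,80,100,400,500)])
cv2.imwrite('pics/c2.png',a)
```

```text
(no output)
```

View pics/c1.png

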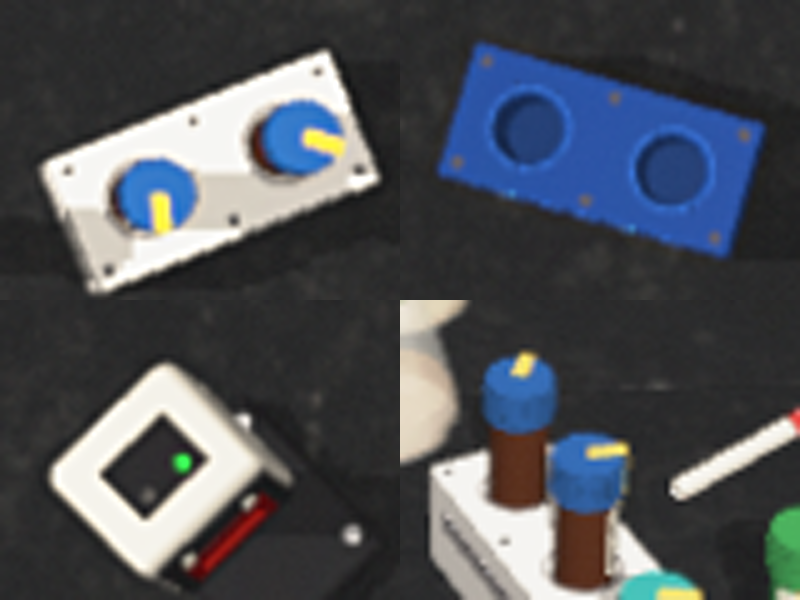

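View pics/c2.png

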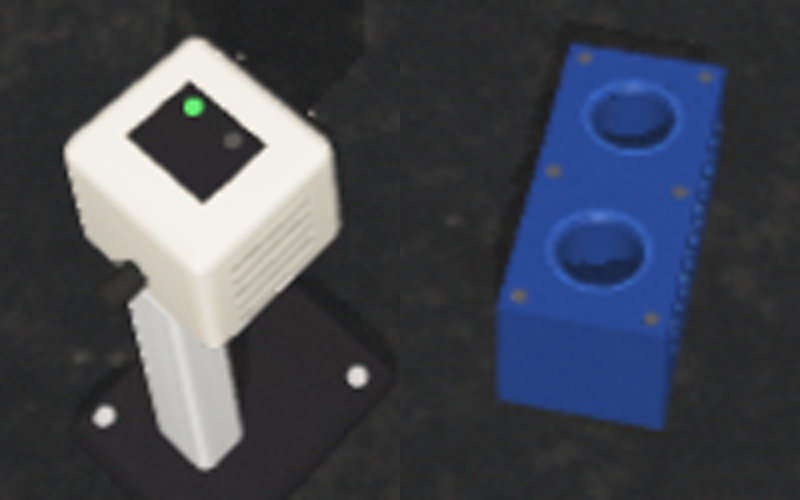

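The crops confirm the two blue-capped brown tubes in the carrier. Their seal strips point down (cap crop at 155,195) and right-down (cap at 300,138). The blue block's holes are at crop positions (531,128) and (673,170), and the reader's red window is at crop (232,537). Now I'll compute positions.

```bash
cat > h.py <<'E'
import numpy as np
from rig import env,optics
C={n:optics.calibration(n) for n in("top","side")}
def ray(n,u,v,z):
    c=C[n];f=240/np.tan(np.radians(c['fov_y']/2));T=np.array(c['T'])
    d=T[:3,:3]@[(u-c['cx'])/f,(v-c['cy'])/f,1];o=T[:3,3]
    return (o+d*(z-o[2])/d[2])[:2]
def proj(n,p):
    c=C[n];f=240/np.tan(np.radians(c['fov_y']/2));T=np.array(c['T'])
    q=T[:3,:3].T@(np.array(p)-T[:3,3]);return c['cx']+f*q[0]/q[2],c['cy']+f*q[1]/q[2]
E
python3 - <<'E'
from h import *
np.set_printoptions(precision=4,suppress=True)
def tc(x,y,ox,oy,s=5):return ox+(x+.5)/s-.5,oy+(y+.5)/s-.5
def R(name,n,pts,ox,oy,z,s=5):
    P=np.array([ray(n,*tc(x,y,ox,oy,s),z) for x,y in pts]);print(name,P.round(4).tolist(),'mean',P.mean(0));return P
def ang(a):return np.degrees(np.arctan2(a[1],a[0]))
P=R('carr','top',[(40,165),(330,50),(380,180),(95,293)],365,225,.056)
print('len',[np.linalg.norm(P[i]-P[i-1]) for i in range(4)],'yaw of long',ang(P[0]-P[1]),ang(P[3]-P[2]),ang(P[1]-P[2]))
R('capsT','top',[(157,192),(304,135)],365,225,.123)
R('stripL','top',[(158,197),(163,233)],365,225,.123)
R('stripR','top',[(308,136),(343,148)],365,225,.123)
R('capsS','side',[(121,72),(188,153)],310,165,.123)
P=R('blue','top',[(80,42),(365,122),(328,258),(38,176)],237,220,.056)
print('len',[np.linalg.norm(P[i]-P[i-1]) for i in range(4)],'yaw',ang(P[0]-P[1]),ang(P[3]-P[2]))
R('holesT','top',[(131,128),(273,170)],237,220,.056)
R('holesS','side',[(232,116),(200,248)],300,270,.056,5)
P=R('head','top',[(45,475),(165,358),(268,465),(150,585)],125,140,.19)
print('len',[np.linalg.norm(P[i]-P[i-1]) for i in range(4)],'yaw',ang(P[1]-P[2]),ang(P[0]-P[3]),ang(P[0]-P[1])-90)
P=R('headS','side',[(195,35),(340,150),(205,275),(63,150)],200,350,.19,4)
print('len',[np.linalg.norm(P[i]-P[i-1]) for i in range(4)])
print([ang(P[i]-P[i-1]) for i in range(4)])
P=R('win','top',[(193,573-0),(273,500)],125,140,.16);
P=R('win','top',[(193,273),(273,200)],125,140,.16);print(ang(P[0]-P[1])-90,np.linalg.norm(P[0]-P[1]))
E
```

```text
carr [[0.4714, -0.1443], [0.5279, -0.279], [0.4675, -0.3027], [0.4123, -0.1707]] mean [ 0.4698 -0.2242]
len [np.float64(0.06470802784997438), np.float64(0.1460299966687554), np.float64(0.06480087769381276), np.float64(0.14300907243151387)] yaw of long 112.75410386829377 112.71710636757051 21.408398731729207
capsT [[0.4575, -0.1919], [0.4841, -0.2569]] mean [ 0.4708 -0.2244]
stripL [[0.4553, -0.1924], [0.4394, -0.1948]] mean [ 0.4473 -0.1936]
stripR [[0.4837, -0.2587], [0.4787, -0.2742]] mean [ 0.4812 -0.2664]
capsS [[0.4823, -0.2609], [0.4558, -0.1936]] mean [ 0.4691 -0.2272]
blue [[0.5354, 0.1384], [0.5003, 0.0035], [0.4363, 0.0194], [0.472, 0.1563]] mean [0.486  0.0794]
len [np.float64(0.06589403675639487), np.float64(0.139368179815772), np.float64(0.06591712699313705), np.float64(0.14144283341899874)] yaw 75.42516090007764 75.41179919569028
holesT [[0.4954, 0.1132], [0.477, 0.0461]] mean [0.4862 0.0797]
holesS [[0.4763, 0.0459], [0.4939, 0.1131]] mean [0.4851 0.0795]
head [[0.5046, 0.3748], [0.5558, 0.3254], [0.5107, 0.2794], [0.4585, 0.3279]] mean [0.5074 0.3269]
len [np.float64(0.06578461004847885), np.float64(0.07112846771284247), np.float64(0.06440464400393792), np.float64(0.07118685086067059)] yaw 45.590891219139365 45.56075055553652 46.023002881065054
headS [[0.641, 0.2903], [0.5881, 0.3395], [0.6312, 0.3835], [0.6829, 0.3353]] mean [0.6358 0.3371]
len [np.float64(0.0615423329913192), np.float64(0.07228291619277911), np.float64(0.06161572131495871), np.float64(0.07067839163859138)]
[np.float64(-133.0067161304907), np.float64(137.04059005863334), np.float64(45.50110808366427), np.float64(-43.00089039510809)]
win [[0.4652, 0.318], [0.4978, 0.2843]] mean [0.4815 0.3012]
win [[0.5969, 0.3234], [0.6298, 0.2894]] mean [0.6134 0.3064]
44.119224338158546 0.047350807981094596
```

Run:
```python
from h import *
def tc(x,y,ox,oy,s=5):return ox+(x+.5)/s-.5,oy+(y+.5)/s-.5
P=np.array([ray('top',*tc(x,y-300,125,140),.19) for x,y in [(45,475),(165,358),(270,465),(150,583)]]);print(P,P.mean(0))
print([np.degrees(np.arctan2(*(P[i]-P[i-1])[::-1])) for i in range(4)])
for th in (45,):
  print('front mid',(P[2]+P[3])/2)
for w in [(232,537),(236,533)]:
  print(ray('top',*tc(w[0],w[1]-300,125,140),.16))
# obstacles z guesses
for n,u,v,z in [('beaker',338,181,.1),('dropper',413,194,.09),('flg',277,160,.179),('fl5a',481,222,.179),('fl5b',468,167,.179),('turq',353,272,.117),('green',371,305,.117),('box',182,280,.038),('flc',393,137,.179)]:print(n,ray('top',u,v,z))
o=env.observe();print(np.degrees(np.arctan2(o['tool_rot'][1,0],o['tool_rot'][0,0])))
```

```text
[[0.63394284 0.38053494]
 [0.68582005 0.33078206]
 [0.63999915 0.2835438 ]
 [0.58796562 0.33322566]] [0.63693191 0.33202162]
[np.float64(45.81808180446592), np.float64(-43.802552135886565), np.float64(-134.1274104472622), np.float64(136.32444809839987)]
front mid [0.61398238 0.30838473]
[0.61311949 0.30680181]
[0.61492278 0.30510819]
beaker [ 0.64310486 -0.05989008]
dropper [ 0.61773586 -0.23257461]
flg [0.67329113 0.07360014]
fl5a [ 0.54672361 -0.36625496]
fl5b [ 0.6651412  -0.33831699]
turq [ 0.43571777 -0.09700226]
green [ 0.36332375 -0.13817401]
box [0.41009067 0.3047738 ]
flc [ 0.7280258  -0.17646414]
21.59002125119481
```

```bash
cat >> h.py <<'E'
def go(x,y,z,yaw=None):
    o=env.observe();p=o['position'];R=o['tool_rot']
    yw=np.degrees(np.arctan2(R[1,0],R[0,0]))
    d=R.T@(np.array([x,y,z])-p)/.04
    print('t',round(o['time_s'],2),'pos',p.round(4),'yaw',round(yw,2),'tilt',R[:,2].round(3),'F',o['ft_force'].round(2),'w',round(o['grip_width'],4),'gf',o['gripper_force'],'q6',round(o['q'][5],1))
    print('units',d.round(3),'norm',np.linalg.norm(d).round(2),'roll',None if yaw is None else round(((yw-yaw+180)%360-180)/5,2))
E
R='{"linear":[0.74,-0.276,0],"roll":0}'
python3 -m jog '[{"linear":[0.74,-0.276,0],"roll":0},{"linear":[0.74,-0.276,0],"roll":0},{"linear":[0.74,-0.276,0],"roll":0},{"linear":[0.74,-0.276,0],"roll":0},{"linear":[0.74,-0.276,0],"roll":0},{"linear":[0.74,-0.276,0],"roll":0},{"linear":[0.74,-0.276,0],"roll":0},{"linear":[0.74,-0.276,0],"roll":0},{"linear":[0.74,-0.276,0],"roll":0},{"linear":[0.74,-0.276,0],"roll":0},{"linear":[0.74,-0.276,0],"roll":0},{"linear":[0.74,-0.276,0],"roll":0}]' 0.2 60
python3 -m jog '[{"linear":[0,0,0.2],"roll":-0.925},{"linear":[0,0,0.2],"roll":-0.925},{"linear":[0,0,0.2],"roll":-0.925},{"linear":[0,0,0.2],"roll":-0.925},{"linear":[0,0,0.2],"roll":-0.925},{"linear":[0,0,0.2],"roll":-0.925},{"linear":[0,0,0.2],"roll":-0.925},{"linear":[0,0,0.2],"roll":-0.925},{"linear":[0,0,0.2],"roll":-0.925},{"linear":[0,0,0.2],"roll":-0.925},{"linear":[0,0,0.2],"roll":-0.925},{"linear":[0,0,0],"roll":0}]'
python3 -c "
from h import *
import cv2
go(.4837,-.257,.088,72.5)
cv2.imwrite('pics/s1.png',cv2.resize(optics.get_image('side')[110:290,260:460,::-1],(800,720))[:600])"
```

```text
time_s: 1.1
position: [0.4848, -0.2562, 0.2311]
tool_rot: [[0.93, 0.368, -0.001], [0.368, -0.93, 0.0], [-0.0, -0.001, -1.0]]
ft_force: [-0.1, -1.8, -0.1]
grip_width: 0.0512
gripper_force: 0.0
time_s: 2.1
position: [0.4832, -0.257, 0.1416]
tool_rot: [[0.299, 0.954, -0.003], [0.954, -0.299, 0.002], [0.001, -0.003, -1.0]]
ft_force: [0.2, 1.4, -0.0]
grip_width: 0.0517
gripper_force: 0.0
t 2.1 pos [ 0.4832 -0.257   0.1416] yaw 72.62 tilt [-0.003  0.002 -1.   ] F [ 0.18  1.37 -0.01] w 0.0517 gf 0.0 q6 -23.0
units [1.000e-03 1.600e-02 1.341e+00] norm 1.34 roll 0.02
```

View pics/s1.png

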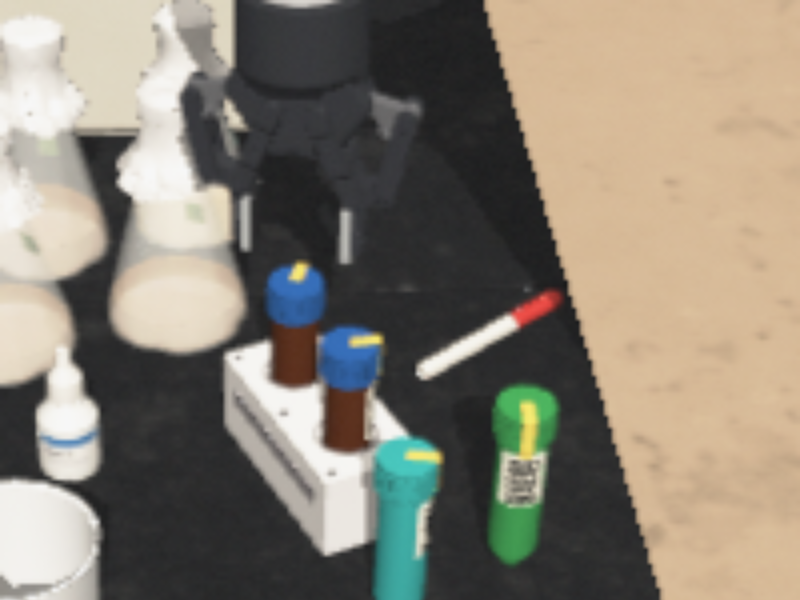

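The picture shows the open fingers (crop x 243 and 345) centred over the rear tube's cap (296,285) and clear of the flasks. Next: descend and close.

```bash
python3 -m jog '[{"linear":[0,0,0.22],"roll":0},{"linear":[0,0,0.22],"roll":0},{"linear":[0,0,0.22],"roll":0},{"linear":[0,0,0.22],"roll":0},{"linear":[0,0,0.22],"roll":0},{"linear":[0,0,0.22],"roll":0},{"linear":[0,0,0],"roll":0}]' | grep -E "posi|ft_"
python3 -m jog '[{"linear":[0,0,0],"roll":0},{"linear":[0,0,0],"roll":0},{"linear":[0,0,0],"roll":0},{"linear":[0,0,0],"roll":0},{"linear":[0,0,0],"roll":0},{"linear":[0,0,0],"roll":0}]' -1 60
python3 -c "
from h import *
go(.4837,-.257,.113,72.5)"
```

```text
position: [0.4832, -0.257, 0.0885]
ft_force: [0.6, -0.2, -0.5]
time_s: 3.23
position: [0.4841, -0.2576, 0.0909]
tool_rot: [[0.301, 0.954, 0.001], [0.954, -0.301, -0.001], [-0.0, 0.001, -1.0]]
ft_force: [-0.1, 0.3, 0.9]
grip_width: 0.0307
gripper_force: 59.7
t 3.23 pos [ 0.4841 -0.2576  0.0909] yaw 72.47 tilt [ 0.001 -0.001 -1.   ] F [-0.07  0.31  0.93] w 0.0307 gf 59.71807301044464 q6 -22.9
units [ 0.012 -0.013 -0.554] norm 0.55 roll -0.01
```

```bash
python3 -m jog '[{"linear":[0,0,-0.2],"roll":0},{"linear":[0,0,-0.2],"roll":0},{"linear":[0,0,-0.2],"roll":0},{"linear":[0,0,0],"roll":0},{"linear":[0,0,0],"roll":0},{"linear":[0,0,0],"roll":0},{"linear":[0,0,0],"roll":0},{"linear":[0,0,0],"roll":0}]' | grep -E "posi|ft_|wid"
for i in 1 2 3; do python3 -m jog '[{"linear":[0,0,0],"roll":0}]' | grep -E "ft_"; done
python3 -c "
from h import *
import cv2
go(.4837,-.257,.088,72.5)
cv2.imwrite('pics/s2.png',cv2.resize(optics.get_image('side')[110:290,260:460,::-1],(800,720))[:600])"
```

```text
position: [0.4837, -0.2574, 0.1142]
ft_force: [-0.7, -0.3, -1.6]
grip_width: 0.0308
ft_force: [0.2, -1.0, -3.8]
ft_force: [-0.5, -0.2, -3.1]
ft_force: [0.6, 0.1, -3.5]
t 4.15 pos [ 0.4839 -0.2575  0.1144] yaw 72.47 tilt [-0.  0. -1.] F [ 0.63  0.13 -3.46] w 0.0309 gf 59.69418525695801 q6 -22.9
units [ 0.01  -0.008  0.66 ] norm 0.66 roll -0.01
```

View pics/s2.png

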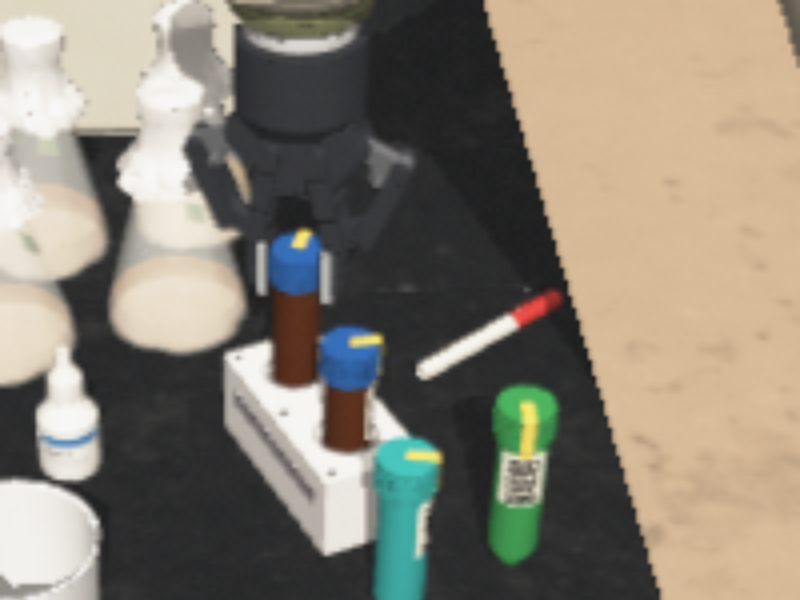

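The rear tube is lifted in the picture (cap at crop 296,262) and weighs about 3 N (~0.3 kg), so it's the filled one. I'll lower it, release it, and feel the other.

```bash
python3 -m jog '[{"linear":[0,0,0.2],"roll":0},{"linear":[0,0,0.2],"roll":0},{"linear":[0,0,0.18],"roll":0},{"linear":[0,0,0],"roll":0},{"linear":[0,0,0],"roll":0}]' | grep -E "posi|ft_|wid"
python3 -m jog '[{"linear":[0,0,0],"roll":0},{"linear":[0,0,0],"roll":0},{"linear":[0,0,0],"roll":0},{"linear":[0,0,0],"roll":0},{"linear":[0,0,-0.25],"roll":0},{"linear":[0,0,-0.25],"roll":0},{"linear":[0,0,-0.25],"roll":0},{"linear":[0,0,-0.25],"roll":0},{"linear":[0,0,-0.25],"roll":0},{"linear":[0,0,-0.25],"roll":0},{"linear":[0,0,0],"roll":0}]' 0.2 60 | grep -E "posi|ft_|wid"
python3 -m jog '[{"linear":[0.336,-0.284,0],"roll":0},{"linear":[0.336,-0.284,0],"roll":0},{"linear":[0.336,-0.284,0],"roll":0},{"linear":[0.336,-0.284,0],"roll":0},{"linear":[0,0,0],"roll":0.99},{"linear":[0,0,0],"roll":0.99},{"linear":[0,0,0],"roll":0.99},{"linear":[0,0,0],"roll":0.99},{"linear":[0,0,0],"roll":0.99},{"linear":[0,0,0],"roll":0.99},{"linear":[0,0,0],"roll":0.99}]' | grep -E "posi|ft_|wid"
python3 -m jog '[{"linear":[0,0,0],"roll":0.99},{"linear":[0,0,0],"roll":0.99},{"linear":[0,0,0],"roll":0.99},{"linear":[0,0,0],"roll":0.99},{"linear":[0,0,0],"roll":0.99},{"linear":[0,0,0],"roll":0.99},{"linear":[0,0,0],"roll":0}]' | grep -E "posi|ft_|wid"
python3 -c "
from h import *
go(.4568,-.1925,.088,8)"
```

```text
position: [0.4841, -0.2576, 0.0909]
ft_force: [1.6, -0.4, -2.2]
grip_width: 0.0307
position: [0.4846, -0.2581, 0.1538]
ft_force: [-0.6, -0.6, -0.5]
grip_width: 0.0509
position: [0.4566, -0.1925, 0.1512]
ft_force: [1.0, 0.8, 0.4]
grip_width: 0.0516
position: [0.4567, -0.1925, 0.1512]
ft_force: [0.2, -0.2, 0.2]
grip_width: 0.0512
t 7.03 pos [ 0.4567 -0.1925  0.1512] yaw 7.94 tilt [-0.  0. -1.] F [ 0.2  -0.21  0.2 ] w 0.0512 gf 0.0 q6 45.5
units [4.000e-03 1.000e-03 1.579e+00] norm 1.58 roll -0.01
```

```bash
python3 -m jog '[{"linear":[0,0,0.26],"roll":0},{"linear":[0,0,0.26],"roll":0},{"linear":[0,0,0.26],"roll":0},{"linear":[0,0,0.26],"roll":0},{"linear":[0,0,0.26],"roll":0},{"linear":[0,0,0.26],"roll":0},{"linear":[0,0,0],"roll":0}]' | grep -E "posi|ft_"
python3 -m jog '[{"linear":[0,0,0],"roll":0},{"linear":[0,0,0],"roll":0},{"linear":[0,0,0],"roll":0},{"linear":[0,0,0],"roll":0},{"linear":[0,0,0],"roll":0},{"linear":[0,0,0],"roll":0}]' -1 60 | grep -E "posi|ft_|wid"
python3 -m jog '[{"linear":[0,0,-0.2],"roll":0},{"linear":[0,0,-0.2],"roll":0},{"linear":[0,0,-0.2],"roll":0},{"linear":[0,0,0],"roll":0},{"linear":[0,0,0],"roll":0},{"linear":[0,0,0],"roll":0},{"linear":[0,0,0],"roll":0},{"linear":[0,0,0],"roll":0}]' | grep -E "posi|ft_|wid"
for i in 1 2 3; do python3 -m jog '[{"linear":[0,0,0],"roll":0}]' | grep -E "ft_"; done
python3 -c "
from h import *
go(.4568,-.1925,.23)"
```

```text
position: [0.456, -0.192, 0.0873]
ft_force: [0.4, -0.6, 0.0]
position: [0.457, -0.1927, 0.0895]
ft_force: [-0.8, -0.4, 4.8]
grip_width: 0.0314
position: [0.4566, -0.1925, 0.1126]
ft_force: [-0.0, 0.1, -0.5]
grip_width: 0.0311
ft_force: [-0.2, 0.3, -0.7]
ft_force: [0.3, -0.8, -0.6]
ft_force: [0.0, -0.9, -1.0]
t 9.03 pos [ 0.4567 -0.1925  0.1128] yaw 8.11 tilt [-0.  0. -1.] F [ 0.01 -0.88 -0.98] w 0.031 gf 59.35103952884674 q6 45.3
units [ 1.00e-03 -1.00e-03 -2.93e+00] norm 2.93 roll None
```

The second tube weighs about 0.7 N, so it's the empty one. I'll carry it to the near hole of the blue block.

```bash
python3 -m jog '[{"linear":[0,0,-0.38],"roll":0},{"linear":[0,0,-0.38],"roll":0},{"linear":[0,0,-0.38],"roll":0},{"linear":[0,0,-0.38],"roll":0},{"linear":[0,0,-0.38],"roll":0},{"linear":[0,0,-0.38],"roll":0},{"linear":[0,0,-0.38],"roll":0},{"linear":[0,0,-0.38],"roll":0}]' | grep -E "posi|ft_|wid"
python3 -m jog '[{"linear":[0.111,-0.485,0],"roll":0},{"linear":[0.111,-0.485,0],"roll":0},{"linear":[0.111,-0.485,0],"roll":0},{"linear":[0.111,-0.485,0],"roll":0},{"linear":[0.111,-0.485,0],"roll":0},{"linear":[0.111,-0.485,0],"roll":0},{"linear":[0.111,-0.485,0],"roll":0},{"linear":[0.111,-0.485,0],"roll":0},{"linear":[0.111,-0.485,0],"roll":0},{"linear":[0.111,-0.485,0],"roll":0},{"linear":[0.111,-0.485,0],"roll":0},{"linear":[0.111,-0.485,0],"roll":0}]' | grep -E "posi|ft_|wid"
python3 -m jog '[{"linear":[0,0,0.5],"roll":0},{"linear":[0,0,0.5],"roll":0},{"linear":[0,0,0.5],"roll":0},{"linear":[0,0,0.3],"roll":0},{"linear":[0,0,0],"roll":0},{"linear":[0,0,0],"roll":0}]' | grep -E "posi|ft_|wid"
python3 -c "
from h import *
import cv2
go(.4768,.0457,.145)
cv2.imwrite('pics/s3.png',np.hstack([cv2.resize(optics.get_image('side')[170:370,270:402,::-1],(396,600)),cv2.resize(optics.get_image('top')[170:310,230:322,::-1],(394,600))]))"
```

```text
position: [0.4566, -0.1925, 0.2352]
ft_force: [0.5, -0.6, -0.1]
grip_width: 0.0309
position: [0.4766, 0.0464, 0.2345]
ft_force: [-0.5, -0.8, -1.6]
grip_width: 0.0312
position: [0.4766, 0.0454, 0.1625]
ft_force: [0.0, -0.3, -0.1]
grip_width: 0.0309
t 11.2 pos [0.4766 0.0454 0.1625] yaw 8.11 tilt [-0.001  0.    -1.   ] F [ 0.   -0.32 -0.06] w 0.0309 gf 59.609461426734924 q6 73.1
units [ 0.006 -0.006  0.439] norm 0.44 roll None
```

View pics/s3.png

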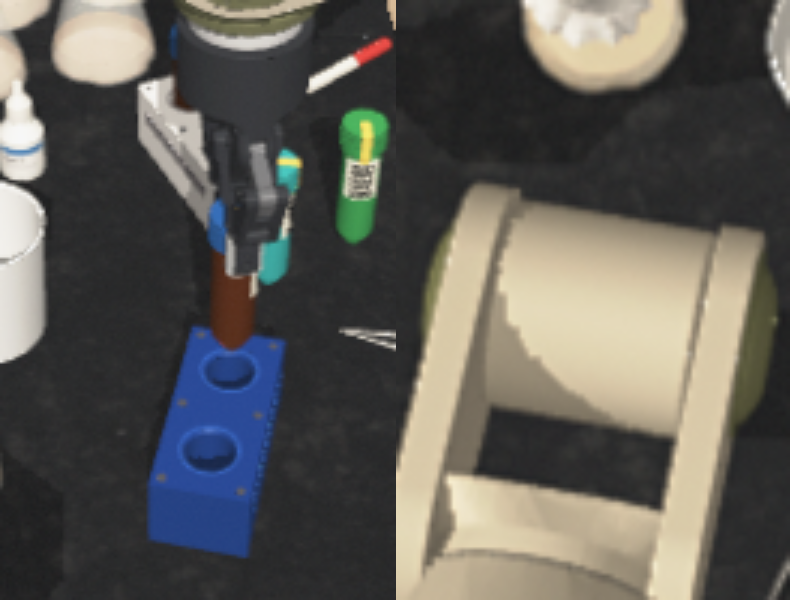

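The side view shows the brown tube's tip (crop 233,345) above the near blue hole (230,370) and aligned with it. I'll insert it gently while watching the force.

```bash
python3 -m jog '[{"linear":[0,0,0.2],"roll":0},{"linear":[0,0,0.2],"roll":0},{"linear":[0,0,0.2],"roll":0},{"linear":[0,0,0.2],"roll":0},{"linear":[0,0,0.2],"roll":0},{"linear":[0,0,0],"roll":0},{"linear":[0,0,0],"roll":0}]' | grep -E "posi|ft_|wid"
python3 -m jog '[{"linear":[0,0,0.15],"roll":0},{"linear":[0,0,0.15],"roll":0},{"linear":[0,0,0.15],"roll":0},{"linear":[0,0,0.15],"roll":0},{"linear":[0,0,0.15],"roll":0},{"linear":[0,0,0],"roll":0},{"linear":[0,0,0],"roll":0}]' | grep -E "posi|ft_|wid"
python3 -c "
from h import *
go(.4768,.0457,.0895)"
```

```text
position: [0.4765, 0.0454, 0.122]
ft_force: [-0.1, 0.2, -0.2]
grip_width: 0.0307
position: [0.4765, 0.0454, 0.0922]
ft_force: [0.2, 0.6, -0.7]
grip_width: 0.0308
t 12.47 pos [0.4765 0.0454 0.0922] yaw 8.11 tilt [-0.001  0.    -1.   ] F [ 0.2   0.58 -0.66] w 0.0308 gf 59.54310178756714 q6 73.1
units [ 0.007 -0.006  0.067] norm 0.07 roll None
```

```bash
python3 -m jog '[{"linear":[0,0,0.08],"roll":0},{"linear":[0,0,0],"roll":0},{"linear":[0,0,0],"roll":0},{"linear":[0,0,0],"roll":0}]' | grep -E "posi|ft_|wid"
python3 -m jog '[{"linear":[0,0,0],"roll":0},{"linear":[0,0,0],"roll":0},{"linear":[0,0,0],"roll":0},{"linear":[0,0,0],"roll":0},{"linear":[0,0,-0.25],"roll":0},{"linear":[0,0,-0.25],"roll":0},{"linear":[0,0,-0.25],"roll":0},{"linear":[0,0,-0.25],"roll":0},{"linear":[0,0,-0.3],"roll":0},{"linear":[0,0,-0.3],"roll":0},{"linear":[0,0,-0.3],"roll":0},{"linear":[0,0,0],"roll":0}]' 0.2 60 | grep -E "posi|ft_|wid"
python3 -m jog '[{"linear":[-0.073,0.627,0],"roll":0},{"linear":[-0.073,0.627,0],"roll":0},{"linear":[-0.073,0.627,0],"roll":0},{"linear":[-0.073,0.627,0],"roll":0},{"linear":[-0.073,0.627,0],"roll":0},{"linear":[-0.073,0.627,0],"roll":0},{"linear":[-0.073,0.627,0],"roll":0},{"linear":[-0.073,0.627,0],"roll":0},{"linear":[-0.073,0.627,0],"roll":0},{"linear":[-0.073,0.627,0],"roll":0},{"linear":[-0.073,0.627,0],"roll":0},{"linear":[-0.073,0.627,0],"roll":0}]' | grep -E "posi|ft_|wid"
python3 -m jog '[{"linear":[0,0,0],"roll":-0.99},{"linear":[0,0,0],"roll":-0.99},{"linear":[0,0,0],"roll":-0.99},{"linear":[0,0,0],"roll":-0.99},{"linear":[0,0,0],"roll":-0.99},{"linear":[0,0,0],"roll":-0.99},{"linear":[0,0,0],"roll":-0.99},{"linear":[0,0,0],"roll":-0.99},{"linear":[0,0,0],"roll":-0.99},{"linear":[0,0,0],"roll":-0.99},{"linear":[0,0,0],"roll":-0.99},{"linear":[0,0,0],"roll":-0.99}]' | grep -E "posi|ft_|wid"
python3 -m jog '[{"linear":[0,0,0],"roll":-0.99},{"linear":[0,0,0],"roll":0}]' | grep -E "posi|ft_|wid"
python3 -c "
from h import *
import cv2
go(.4841,-.2576,.088,72.5)
cv2.imwrite('pics/s4.png',np.hstack([cv2.resize(optics.get_image('side')[160:360,290:422,::-1],(396,600)),cv2.resize(optics.get_image('top')[190:290,240:306,::-1],(394,600))]))"
```

```text
position: [0.4769, 0.0454, 0.0895]
ft_force: [0.7, 0.6, 0.7]
grip_width: 0.0307
position: [0.4775, 0.0453, 0.1672]
ft_force: [-0.0, -0.4, 1.0]
grip_width: 0.0512
position: [0.4841, -0.2586, 0.1644]
ft_force: [0.6, -0.4, -0.5]
grip_width: 0.0515
position: [0.4842, -0.2573, 0.1644]
ft_force: [-0.0, -0.5, 0.8]
grip_width: 0.0511
position: [0.4842, -0.2573, 0.1645]
ft_force: [-0.3, 1.1, -0.3]
grip_width: 0.0509
t 15.97 pos [ 0.4842 -0.2573  0.1645] yaw 72.64 tilt [-0.001  0.001 -1.   ] F [-0.31  1.1  -0.27] w 0.0509 gf 0.0 q6 -23.0
units [-1.000e-02  1.000e-03  1.911e+00] norm 1.91 roll 0.03
```

View pics/s4.png

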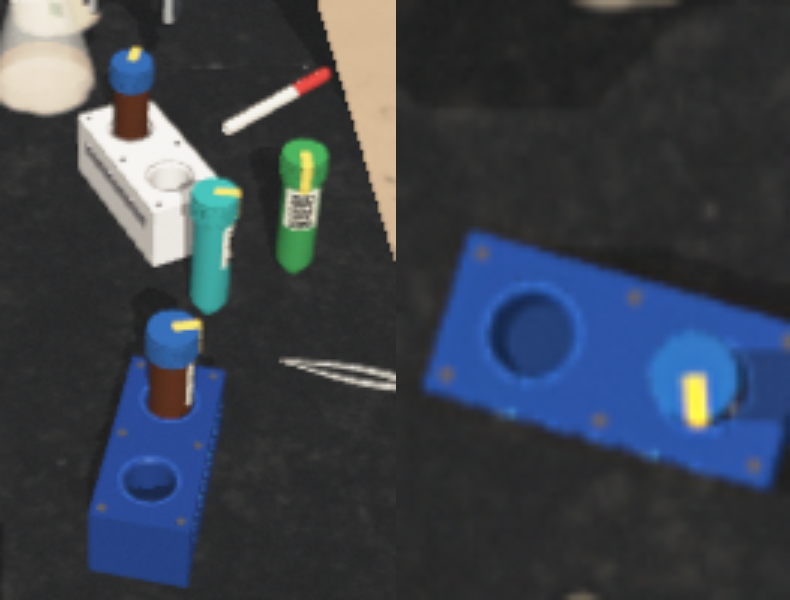

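The empty tube stands upright and fully down in the blue block (cap crop 693,375 in the top view; 172,340 in the side view). The carrier still holds the filled one. Now I'll grip that one.

```bash
python3 -m jog '[{"linear":[0,0,0.3],"roll":0},{"linear":[0,0,0.3],"roll":0},{"linear":[0,0,0.3],"roll":0},{"linear":[0,0,0.3],"roll":0},{"linear":[0,0,0.25],"roll":0},{"linear":[0,0,0.25],"roll":0},{"linear":[0,0,0.2],"roll":0},{"linear":[0,0,0],"roll":0}]' | grep -E "posi|ft_"
python3 -m jog '[{"linear":[0,0,0],"roll":0},{"linear":[0,0,0],"roll":0},{"linear":[0,0,0],"roll":0},{"linear":[0,0,0],"roll":0},{"linear":[0,0,0],"roll":0},{"linear":[0,0,0],"roll":0},{"linear":[0,0,0],"roll":0}]' -1 75 | grep -E "posi|ft_|wid"
python3 -m jog '[{"linear":[0,0,-0.2],"roll":0},{"linear":[0,0,-0.4],"roll":0},{"linear":[0,0,-0.45],"roll":0},{"linear":[0,0,-0.45],"roll":0},{"linear":[0,0,-0.45],"roll":0},{"linear":[0,0,-0.45],"roll":0},{"linear":[0,0,-0.45],"roll":0},{"linear":[0,0,-0.45],"roll":0},{"linear":[0,0,-0.3],"roll":0},{"linear":[0,0,0],"roll":0},{"linear":[0,0,0],"roll":0},{"linear":[0,0,0],"roll":0}]' | grep -E "posi|ft_|wid"
python3 -c "
from h import *
go(.507,.202,.235,-135)"
```

```text
position: [0.4839, -0.257, 0.0877]
ft_force: [-0.1, 0.0, -0.3]
position: [0.4847, -0.2577, 0.0899]
ft_force: [-0.4, -0.1, 4.9]
grip_width: 0.0305
position: [0.484, -0.2571, 0.2321]
ft_force: [-0.3, -0.6, -2.9]
grip_width: 0.0306
t 18.32 pos [ 0.484  -0.2571  0.2321] yaw 72.46 tilt [-0.002  0.002 -1.   ] F [-0.26 -0.61 -2.87] w 0.0306 gf 75.09599447250366 q6 -22.8
units [11.117 -2.909 -0.055] norm 11.49 roll -30.51
```

```bash
python3 -m jog '[{"linear":[0.25,-0.065,0],"roll":0},{"linear":[0.463,-0.121,0],"roll":0},{"linear":[0.463,-0.121,0],"roll":0},{"linear":[0.463,-0.121,0],"roll":0},{"linear":[0.463,-0.121,0],"roll":0},{"linear":[0.463,-0.121,0],"roll":0},{"linear":[0.463,-0.121,0],"roll":0},{"linear":[0.463,-0.121,0],"roll":0},{"linear":[0.463,-0.121,0],"roll":0},{"linear":[0.463,-0.121,0],"roll":0},{"linear":[0.463,-0.121,0],"roll":0},{"linear":[0.463,-0.121,0],"roll":0}]' | grep -E "posi|ft_|wid"
python3 -m jog '[{"linear":[0.5,-0.131,0],"roll":0},{"linear":[0.5,-0.131,0],"roll":0},{"linear":[0.5,-0.131,0],"roll":0},{"linear":[0.5,-0.131,0],"roll":0},{"linear":[0.5,-0.131,0],"roll":0},{"linear":[0.5,-0.131,0],"roll":0},{"linear":[0.5,-0.131,0],"roll":0},{"linear":[0.5,-0.131,0],"roll":0},{"linear":[0.5,-0.131,0],"roll":0},{"linear":[0.5,-0.131,0],"roll":0},{"linear":[0.5,-0.131,0],"roll":0},{"linear":[0.25,-0.065,0],"roll":0}]' | grep -E "posi|ft_|wid"
for i in 1 2; do :; done
python3 -m jog '[{"linear":[0,0,0],"roll":-0.5},{"linear":[0,0,0],"roll":-0.9},{"linear":[0,0,0],"roll":-0.9},{"linear":[0,0,0],"roll":-0.9},{"linear":[0,0,0],"roll":-0.9},{"linear":[0,0,0],"roll":-0.9},{"linear":[0,0,0],"roll":-0.9},{"linear":[0,0,0],"roll":-0.9},{"linear":[0,0,0],"roll":-0.9},{"linear":[0,0,0],"roll":-0.9},{"linear":[0,0,0],"roll":-0.9},{"linear":[0,0,0],"roll":-0.9}]' | grep -E "posi|ft_|wid"
python3 -m jog '[{"linear":[0,0,0],"roll":-0.9},{"linear":[0,0,0],"roll":-0.9},{"linear":[0,0,0],"roll":-0.9},{"linear":[0,0,0],"roll":-0.9},{"linear":[0,0,0],"roll":-0.9},{"linear":[0,0,0],"roll":-0.9},{"linear":[0,0,0],"roll":-0.9},{"linear":[0,0,0],"roll":-0.9},{"linear":[0,0,0],"roll":-0.9},{"linear":[0,0,0],"roll":-0.9},{"linear":[0,0,0],"roll":-0.9},{"linear":[0,0,0],"roll":-0.9}]' | grep -E "posi|ft_|wid"
python3 -m jog '[{"linear":[0,0,0],"roll":-0.9},{"linear":[0,0,0],"roll":-0.9},{"linear":[0,0,0],"roll":-0.9},{"linear":[0,0,0],"roll":-0.9},{"linear":[0,0,0],"roll":-0.9},{"linear":[0,0,0],"roll":-0.9},{"linear":[0,0,0],"roll":-0.9},{"linear":[0,0,0],"roll":-0.9},{"linear":[0,0,0],"roll":-0.8},{"linear":[0,0,0],"roll":-0.8},{"linear":[0,0,0],"roll":-0.5},{"linear":[0,0,0],"roll":0}]' | grep -E "posi|ft_|wid"
python3 -c "
from h import *
go(.551,.246,.172,-135)"
```

```text
position: [0.4949, -0.0351, 0.2325]
ft_force: [0.7, -0.1, -3.1]
grip_width: 0.0305
position: [0.5065, 0.203, 0.2324]
ft_force: [0.4, -0.1, -3.6]
grip_width: 0.0307
position: [0.5069, 0.2005, 0.2327]
ft_force: [0.4, 0.5, -2.6]
grip_width: 0.031
position: [0.5069, 0.2005, 0.2327]
ft_force: [0.1, 0.2, -2.8]
grip_width: 0.0306
position: [0.507, 0.2005, 0.2327]
ft_force: [-0.1, 0.6, -4.0]
grip_width: 0.0307
t 23.32 pos [0.507  0.2005 0.2327] yaw -134.95 tilt [-0.001 -0.    -1.   ] F [-0.1   0.64 -3.96] w 0.0307 gf 75.00105857849121 q6 -125.9
units [-1.585  0.023  1.517] norm 2.19 roll 0.01
```

```bash
python3 -m jog '[{"linear":[-0.1,0.002,0.1],"roll":0},{"linear":[-0.2,0.003,0.19],"roll":0},{"linear":[-0.2,0.003,0.19],"roll":0},{"linear":[-0.2,0.003,0.19],"roll":0},{"linear":[-0.2,0.003,0.19],"roll":0},{"linear":[-0.2,0.003,0.19],"roll":0},{"linear":[-0.2,0.003,0.19],"roll":0},{"linear":[-0.2,0.003,0.19],"roll":0},{"linear":[-0.185,0.003,0.187],"roll":0},{"linear":[-0.1,0,0.1],"roll":0},{"linear":[0,0,0],"roll":0},{"linear":[0,0,0],"roll":0}]' | grep -E "posi|ft_|wid"
python3 -c "
from h import *
import cv2
go(.551,.246,.172,-135)
cv2.imwrite('pics/s5.png',np.hstack([cv2.resize(optics.get_image('side')[320:480,200:306,::-1],(398,600)),cv2.resize(optics.get_image('top')[120:260,120:212,::-1],(394,600))]))"
```

```text
position: [0.5573, 0.2519, 0.1645]
ft_force: [-0.7, -0.0, -3.2]
grip_width: 0.0303
t 24.32 pos [0.5573 0.2519 0.1645] yaw -135.03 tilt [-0. -0. -1.] F [-0.66 -0.02 -3.21] w 0.0303 gf 75.00178456306458 q6 -121.7
units [ 0.214  0.007 -0.188] norm 0.28 roll -0.01
```

View pics/s5.png

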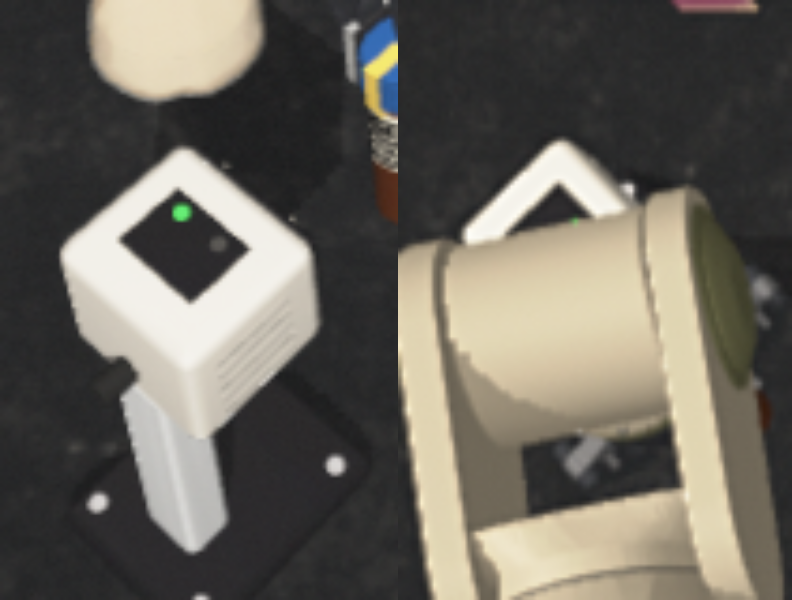

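I overshot by about 9 mm; I'll step back and check the label with one enlarged crop.

```bash
python3 -m jog '[{"linear":[0.1,0.003,-0.09],"roll":0},{"linear":[0.11,0.004,-0.1],"roll":0},{"linear":[0,0,0],"roll":0},{"linear":[0,0,0],"roll":0},{"linear":[0,0,0],"roll":0}]' | grep -E "posi|ft_|wid"
python3 -c "
from h import *
import cv2
go(.551,.246,.172,-135)
im=optics.get_image('side')[:,:,::-1]
X0,Y0=270,310
cv2.imwrite('pics/s6.png',cv2.resize(im[Y0:Y0+75,X0:X0+80],(800,750),interpolation=cv2.INTER_CUBIC)[:600])
p=env.observe()['position'];o=p-[0,0,.0839]
for a in (35,40,45,50,55):
  d=np.array([np.cos(np.radians(a)),np.sin(np.radians(a)),0])
  print(a,[tuple(((np.array(proj('side',o+d*r+[0,0,z]))-[X0,Y0]+.5)*10).round()) for r,z in ((0.017,.115),(.017,.097),(.0147,.09),(.0147,.072),(.0147,.054))])
print('axis',[tuple(((np.array(proj('side',o+[0,0,z]))-[X0,Y0]+.5)*10).round()) for z in (.117,.072,0.05)])
print('win',((np.array(proj('side',[.613,.308,.16]))-[X0,Y0]+.5)*10).round())
"
```

```text
position: [0.5511, 0.2459, 0.1726]
ft_force: [-0.2, 0.8, -2.2]
grip_width: 0.0307
t 24.83 pos [0.5511 0.2459 0.1726] yaw -135.05 tilt [ 0.001  0.    -1.   ] F [-0.25  0.76 -2.22] w 0.0307 gf 74.99467492103577 q6 -122.1
units [0.001 0.003 0.014] norm 0.01 roll -0.01
35 [(np.float64(310.0), np.float64(219.0)), (np.float64(314.0), np.float64(295.0)), (np.float64(327.0), np.float64(316.0)), (np.float64(331.0), np.float64(389.0)), (np.float64(335.0), np.float64(459.0))]
40 [(np.float64(316.0), np.float64(226.0)), (np.float64(320.0), np.float64(301.0)), (np.float64(333.0), np.float64(322.0)), (np.float64(336.0), np.float64(394.0)), (np.float64(340.0), np.float64(464.0))]
45 [(np.float64(323.0), np.float64(231.0)), (np.float64(327.0), np.float64(307.0)), (np.float64(339.0), np.float64(326.0)), (np.float64(342.0), np.float64(399.0)), (np.float64(345.0), np.float64(469.0))]
50 [(np.float64(330.0), np.float64(236.0)), (np.float64(334.0), np.float64(312.0)), (np.float64(345.0), np.float64(331.0)), (np.float64(348.0), np.float64(403.0)), (np.float64(351.0), np.float64(473.0))]
55 [(np.float64(338.0), np.float64(241.0)), (np.float64(342.0), np.float64(317.0)), (np.float64(352.0), np.float64(335.0)), (np.float64(355.0), np.float64(407.0)), (np.float64(358.0), np.float64(477.0))]
axis [(np.float64(402.0), np.float64(155.0)), (np.float64(408.0), np.float64(341.0)), (np.float64(411.0), np.float64(427.0))]
win [ -6. 707.]
```

View pics/s6.png

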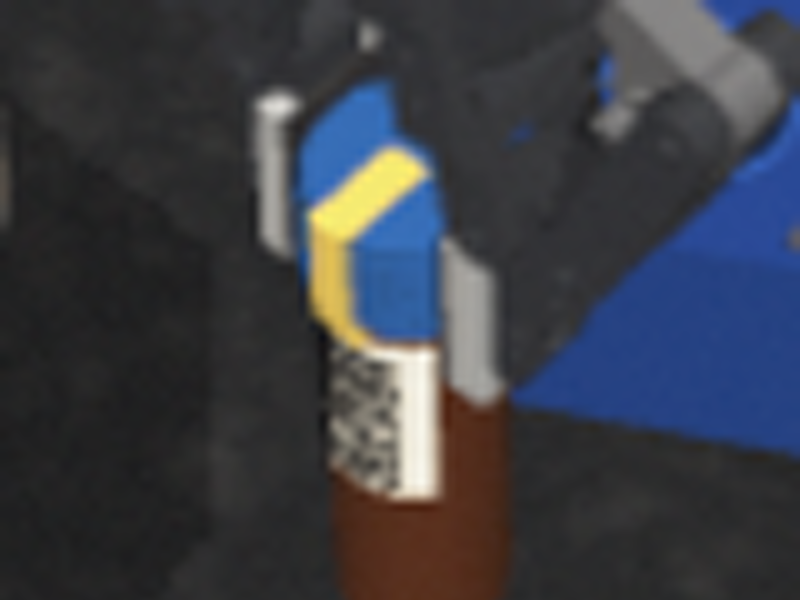

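The crop shows the label (crop 385,420) and seal strip (331,240) at about 45° azimuth, as predicted. The label's height matches the window's, and the tube is upright. Handing in.

```bash
python3 -m jog '[{"linear":[0,0,0],"roll":0},{"linear":[0,0,0],"roll":0},{"linear":[0,0,0],"roll":0},{"linear":[0,0,0],"roll":0},{"linear":[0,0,0],"roll":0},{"linear":[0,0,0],"roll":0}]' | grep -E "posi|ft_|wid"
python3 -c "
from rig import env
print(env.close_job())"
```

```text
position: [0.5511, 0.2461, 0.1722]
ft_force: [1.0, 0.9, -2.7]
grip_width: 0.0312
the job is handed in; nothing more can be done
None
```

Job handed in at about 25 s: the empty tube (about 0.7 N) stands fully down in the blue block, and the filled one (about 3 N) is held upright, label level with the reader window and facing it from about 7–8 cm.

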